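# Clear the gluing template and press the rosette with the heaviest weight

### The arm

A 6-joint arm with a two-finger parallel gripper is mounted at the origin on the work surface. World frame = base frame: x ahead of the robot, y to its left, z up, the work surface at z = 0. Lengths are in m, angles in rad, forces in N, time in s.
With the tool pointing down it reaches from about 0.3 to 0.875 m from the base axis. Payload 6.4 kg.
Tool frame: the origin (TCP) lies at the very end of the fingers, on their centre line; the grasp point (between the pads) lies 19 mm behind it (ctrl.hold_point_z is the distance from the TCP to the grasp point, in m); y points along the fingers, x is the direction in which the jaws open and shut, and the axes are right-handed (so a half turn about y gives the same grasp; the last joint's range is limited). The gripper opens to 85 mm and grips with 20 to 120 N. Pads are 22 mm wide; open, the fingers measure 114 mm over their backs; the gripper's body (76 mm by 85 mm) begins 54 mm behind the grasp point. The pads swing forward as they close: fully open they stand 13 mm farther back than shut.
Start: joints at [-1.348, 0.181, 1.607, -0, 1.354, -0.206], TCP at [0.239, -0.523, 0.231] pointing down, gripper open.
Joint ranges: [-2.99, 2.99], [-0.89, 2.07], [0.3, 2.58], [-1.14, 4.28], [0, 2.63], [-3.12, 3.12]. Speed limits (rad/s): [2.57, 2.57, 3.01, 3.14, 3.14, 3.14].

### API

Orientations are given as a unit quaternion [w, x, y, z].
In Python, from bench import ctrl, imaging gives the robot as it stands.
- The arm moves only by the shell command python3 -m jog 'ROWS'. ROWS is JSON, a list of rows, each a list of 3 entries, a list of its own where there are three numbers: the shift along the tool's x, y, z in cm, then the turn, a rotation vector about the tool's x, y, z in rad, then the finger opening in cm, from 0 to 8.54. A call has 1 to 12 rows; each row shifts and turns the pose as measured when the row begins, along the tool's axes as they then stand; what a row does not reach is not made up. A row lasts 1/12 s, in which the tool goes at most 41.7 mm and 7.16 degrees, less where a joint would pass 70% of its speed; a pose out of reach is approached as far as the arm can. A call is refused whole if a number of a shift passes 4.17 or a number of a turn 0.125, either way. A call with a gripper value outside its range is refused whole. The fingers move at their own pace and stop on an object; the grip force is fixed at half the most. Time passes only in rows, so rows that do not move let the fingers close. It gives the time, the measured TCP pose, the force and the opening at its end, in the units of the state.
- ctrl.get_obs(): the state, without advancing time (a new reading comes with each control period).
- imaging.camera(name): name is "scene" or "top" or "wrist"; returns a dict with "frame" (384x512x3 uint8, red, green, blue), "depth" (384x512 float32, m along the optical axis (not along the pixel's ray), 0 where there is no reading), "K" (3x3 intrinsics, pixels), "R" (3x3) and "t" (3): a world point X has camera coordinates R X + t. Camera axes: x right, y down, z forward; pixel columns grow to the right and rows downward; lengths in m; the calibration is good to about 2 mm. A picture is of the moment at which its call begins.
- ctrl.hand_in(): hands the job in, once; it reports no verdict.
The state is a dict: "time_s": time; "q": joint angles; "dq": joint speeds; "joint_efforts": joint torques, N m; "eef_pos": TCP position; "eef_rot": TCP orientation; "wrist_force": force on the tool from outside, world axes, zero at the start; "torque": the same for the moment, N m; "opening": opening from 0.0 (shut) to 1.0 (fully open).
Only numpy, scipy, OpenCV 4.12 (cv2) and the standard library are available. Lean on these libraries where they do the work, as an engineer would, in place of code of your own. Each camera call takes 0.05 s, during which the arm holds its last target. There are 200 camera calls.

### The job

Lift the plywood gluing template straight up off its two dowels, keeping it level, and lay it flat and square in the middle of the black rubber mat. Then, of the three look-alike brass weights, find by lifting the one that is clearly heavier and set it down gently, upright and centred on the rosette in the jig, to press it; the two lighter ones must end up standing in their tray. Do not knock over the glue jar beyond the jig.

Things in the scene. Friction and masses are not known exactly. Their poses are not given: they have to be found in the camera images.
- jig: Fixed dark wooden jig base, 110 mm (x) by 200 mm (y) by 30 mm high. Origin: centre of its underside, z up. Two upright steel dowels of 8 mm diameter stand at y = +70 and -70 mm, x = 0, each with a collar 18 mm across from 30 to 36 mm height, the dowel ending at 58 mm.
- rosette (a point): Centre of the top of the rosette, a round pale wooden piece 56 mm across and 4 mm thick fixed in the middle of the jig, under the template; 34 mm above the underside of the jig. Axes as the jig's.
- template: Plywood template plate, 90 mm (x) by 170 mm (y) by 10 mm thick, mass 0.18 kg, with a window of 51 by 61 mm in the middle and two 9 mm holes at y = +70 and -70 mm that fit over the dowels. Origin: centre of its underside, z up. It starts level on the dowel collars, so it must rise 22 mm to come clear. A wooden bar handle, 14 mm wide (x), 100 mm long (y), 14 mm high, bridges the window on two 12 mm posts at y = +42 and -42 mm.
- handle (a point): Middle of the template's bar handle, 43 mm above the template's underside; the bar spans 36 to 50 mm above it. Axes as the template's.
- mat: Fixed black rubber mat, 130 mm (x) by 210 mm (y) by 5 mm thick, on one side of the jig. Origin: centre of its underside, z up.
- tray: Fixed shallow open wooden tray on the other side of the jig, 260 mm (x) by 130 mm (y), 20 mm high, walls and floor 6 mm thick. Origin: centre of its underside, z up. The three weights stand in it in a row along x, about 80 mm apart; a small covered button lies in it too.
- weight_a: Plain brass press weight: cylinder 54 mm across and 45 mm high with a central knob 22 mm across and 32 mm high (77 mm in all). Origin: centre of its underside, z up. Starts upright in the tray. All three weights look exactly alike, but one (any of them) has a dense core and weighs 0.5 to 0.64 kg; the other two have a light core and weigh 0.25 to 0.3 kg.
- weight_b: Plain brass press weight: cylinder 54 mm across and 45 mm high with a central knob 22 mm across and 32 mm high (77 mm in all). Origin: centre of its underside, z up. Starts upright in the tray. All three weights look exactly alike, but one (any of them) has a dense core and weighs 0.5 to 0.64 kg; the other two have a light core and weigh 0.25 to 0.3 kg.
- weight_c: Plain brass press weight: cylinder 54 mm across and 45 mm high with a central knob 22 mm across and 32 mm high (77 mm in all). Origin: centre of its underside, z up. Starts upright in the tray. All three weights look exactly alike, but one (any of them) has a dense core and weighs 0.5 to 0.64 kg; the other two have a light core and weigh 0.25 to 0.3 kg.
- glue_jar: Amber glass jar with a metal cap, 44 mm across, 65 mm high, on the table beyond the jig. Origin: centre of its underside, z up. Bystander.
There are look-alikes about, which are no part of the job. Leave any green or pink look-alike of the weight_a alone.

How it is judged:
By the outcome, as a careful person would: the job done as asked, in the order asked, and still so for the second after the job is handed in, with the robot touching nothing.
It also fails if it takes over 72 s, if anything falls off the work surface, if the arm or the gripper's body presses on something with over 40 N, if the wrist force passes 120 N, or if a joint passes its speed limit or range.

## Working session

There is one attempt and no reset: what is moved stays moved. The work goes in short steps, Python scripts to look and compute and a shell command to move; the robot and the scene stay as the last step left them, time stands still between calls to the robot, and variables do not carry over. Pictures are saved under pics/ and viewed, about 8 in all and at most 12, crops included, and the job is handed in when it is done.

```bash
ls; mkdir -p pics; cat > h.py <<'E'
import numpy as np, cv2
from bench import ctrl, imaging
def snap(n,f):
    c=imaging.camera(n); cv2.imwrite('pics/'+f,cv2.cvtColor(c['frame'],cv2.COLOR_RGB2BGR)); np.savez('pics/'+f[:-4]+'.npz',**c); return c
def pts(c):
    d=c['depth'];v,u=np.mgrid[:384,:512]
    P=np.stack([(u-c['K'][0,2])/c['K'][0,0]*d,(v-c['K'][1,2])/c['K'][1,1]*d,d],-1)
    return (P-c['t'])@c['R']
def ray(c,u,v,z):
    r=c['R'].T@np.linalg.inv(c['K'])@[u,v,1]; o=-c['R'].T@c['t']; return o+r*(z-o[2])/r[2]
E
python3 - <<'E'
from h import *
o=ctrl.get_obs(); print(o)
a=snap('top','top0.png');b=snap('scene','scene0.png')
cv2.imwrite('pics/both0.png',cv2.resize(np.vstack([cv2.imread('pics/top0.png'),cv2.imread('pics/scene0.png')]),(400,600)))
print(a['K'],a['R'],a['t'])
E
```

```text
pics
{'time_s': 0.0, 'q': array([-1.34829135e+00,  1.81540469e-01,  1.60801109e+00, -9.87415511e-07,
        1.35378999e+00, -2.06301877e-01]), 'dq': array([ 0.00133208,  0.00157555, -0.0007232 , -0.00023429,  0.00068623,
        0.00082042]), 'joint_efforts': array([ 4.41335415e-04, -4.44876730e+01, -3.51335192e+01, -3.51526651e-04,
        9.03596054e-03, -1.33927762e-05]), 'eef_pos': array([ 0.23896736, -0.52238514,  0.23038298]), 'eef_rot': array([ 0.59536726, -0.59450042,  0.38261025, -0.38172827]), 'wrist_force': array([ 0.88892665, -0.3482145 ,  0.37767756]), 'torque': array([-0.0047753, -0.0083184,  0.041528 ]), 'opening': 1.0017144712434944}
[[481.55664642   0.         250.62962681]
 [  0.         481.55664642 185.3282124 ]
 [  0.           0.           1.        ]] [[-0.00294598 -0.99986435  0.0162053 ]
 [-0.99808104  0.00193762 -0.06189091]
 [ 0.06185111 -0.01635653 -0.99795135]] [-0.06702659  0.52821114  1.32168277]
```

View pics/top0.png

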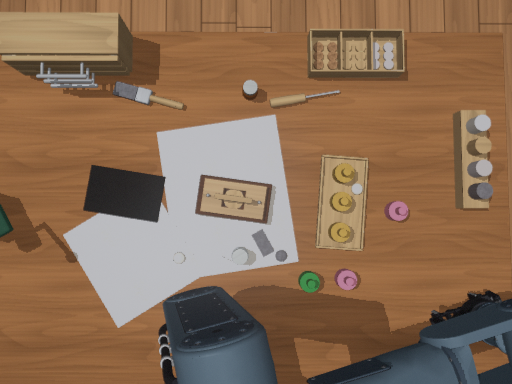

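View pics/scene0.png

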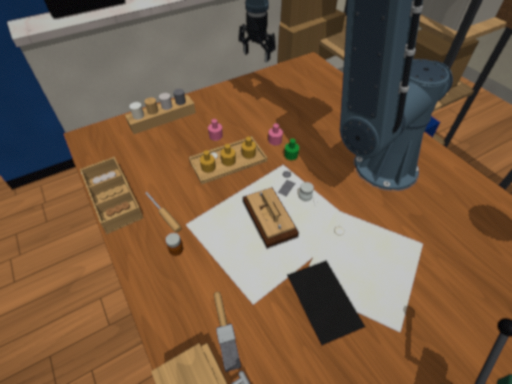

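Top view: template/handle on the jig at (234,199), mat at (125,193), tray at (343,203). Brass weights are at (344,174), (342,202) and (340,232). Look-alikes: pink (398,211) and (347,280), green (310,282). Jars at (250,88) and (240,257), the latter pale. I choose the three yellow ones standing in the tray. Next I measure and take one close crop.

```bash
python3 - <<'E'
from h import *
c=dict(np.load('pics/top0.npz')); P=pts(c); f=c['frame']; hsv=cv2.cvtColor(f,cv2.COLOR_RGB2HSV)
v,u=np.mgrid[:384,:512]
def rect(m,box,z,n):
    x0,y0,x1,y1=box; m=m&(u>=x0)&(u<x1)&(v>=y0)&(v<y1)
    k,l,s,_=cv2.connectedComponentsWithStats(m.astype(np.uint8)); i=1+np.argmax(s[1:,4]); m=l==i
    cs,_=cv2.findContours(m.astype(np.uint8),0,1); q=cs[0][:,0]
    W=np.array([ray(c,a,b,z)[:2] for a,b in q],np.float32)
    r=cv2.minAreaRect(W); (e0,e1),sz,an=r
    print(n,np.round([e0,e1],4),np.round(sz,4),round(an,2),'px',s[i,4],'medz',np.round(np.median(P[m][:,2]),4))
for z in ['']:
  Z=P[...,2]
  print('z at centre handle',np.round(Z[196:204,228:240:2],3))
rect(hsv[...,2]<45,(75,150,175,235),.005,'mat')
rect((Z>.02)&(Z<.12),(185,165,285,235),.033,'jig+')
rect((Z>.038)&(Z<.062),(185,165,285,235),.046,'templ')
rect((Z>.070)&(Z<.11),(185,165,285,235),.086,'handle')
rect((Z>.012)&(Z<.12),(305,145,380,260),.02,'tray')
for n,b in dict(w1=(325,160,368,188),w2=(325,188,368,217),w3=(325,217,368,247)).items():
  rect((Z>.066)&(Z<.1),b,.083,n+'knob'); rect((Z>.04)&(Z<.1),b,.051,n+'body')
rect((Z>.03)&(Z<.12),(235,70,270,105),.065,'jar')
rect((Z>.03)&(Z<.12),(225,240,255,270),.04,'pale')
cv2.imwrite('pics/crop0.png',cv2.resize(cv2.cvtColor(f[150:260,180:380],cv2.COLOR_RGB2BGR),(800,440),interpolation=cv2.INTER_CUBIC))
E
```

```text
z at centre handle [[0.089 0.091 0.087 0.088 0.082 0.029]
 [0.084 0.082 0.085 0.086 0.091 0.088]
 [0.087 0.083 0.084 0.087 0.087 0.087]
 [0.083 0.085 0.088 0.085 0.083 0.084]
 [0.083 0.083 0.083 0.086 0.086 0.088]
 [0.033 0.034 0.028 0.032 0.088 0.088]
 [0.032 0.032 0.033 0.038 0.041 0.031]
 [0.028 0.033 0.031 0.034 0.037 0.032]]
mat [0.5123 0.3078] [0.1575 0.125 ] 80.71 px 2078 medz 0.0038
jig+ [ 0.4903 -0.0202] [0.1989 0.1093] 81.93 px 2890 medz 0.043
templ [ 0.4905 -0.0204] [0.1703 0.0899] 81.9 px 1573 medz 0.045
handle [ 0.4904 -0.0198] [0.0985 0.0138] 81.73 px 202 medz 0.085
tray [ 0.4804 -0.3209] [0.1308 0.2594] 85.51 px 657 medz 0.0184
w1knob [ 0.5596 -0.3213] [0.0187 0.0209] 44.52 px 58 medz 0.0816
w1body [ 0.5604 -0.3207] [0.0519 0.0521] 89.22 px 313 medz 0.051
w2knob [ 0.4819 -0.3128] [0.0205 0.0207] 44.58 px 58 medz 0.082
w2body [ 0.4822 -0.3134] [0.0515 0.0541] 44.48 px 318 medz 0.0511
w3knob [ 0.399  -0.3076] [0.0212 0.0184] 89.79 px 60 medz 0.082
w3body [ 0.3979 -0.3074] [0.0515 0.0512] 89.25 px 317 medz 0.0507
jar [ 0.7883 -0.0652] [0.0468 0.0407] 0.06 px 220 medz 0.0624
pale [ 0.3337 -0.0372] [0.0406 0.0403] 89.77 px 205 medz 0.0492
```

View pics/crop0.png

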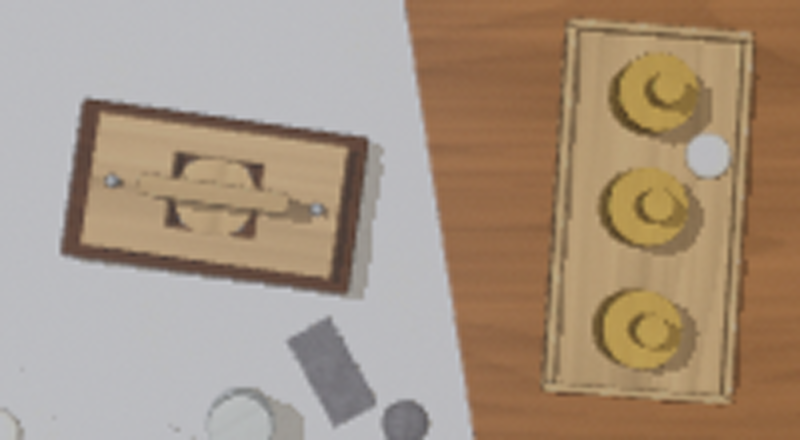

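```bash
cat >> h.py <<'E'
from scipy.spatial.transform import Rotation as Ro
def tool(o): 
    q=o['eef_rot']; return Ro.from_quat([q[1],q[2],q[3],q[0]])
def plan(pos,yaw,o=None):
    """cm shift and rotvec in the present tool frame to reach TCP pos with tool y down, tool x at world yaw (mod pi)"""
    o=o or ctrl.get_obs(); R=tool(o); best=None
    for k in (0,np.pi):
        X=np.array([np.cos(yaw+k),np.sin(yaw+k),0]); Y=np.array([0,0,-1.]); T=Ro.from_matrix(np.stack([X,Y,np.cross(X,Y)],1))
        rv=(R.inv()*T).as_rotvec()
        if best is None or np.linalg.norm(rv)<np.linalg.norm(best): best=rv
    d=np.array(pos)-o['eef_pos']
    print('t',round(o['time_s'],2),'pos',np.round(o['eef_pos'],4),'open',round(o['opening'],3),'F',np.round(o['wrist_force'],1),'| shift cm',np.round(R.inv().apply(d)*100,2),'turn',np.round(best,4))
E
python3 - <<'E'
from h import *
print(np.round(tool(ctrl.get_obs()).as_matrix(),3), ctrl.hold_point_z)
plan([.4904,-.0202,.06+.1],np.radians(-8.1))
c=dict(np.load('pics/top0.npz')); f=c['frame']; g=f.max(2)
m=(g<60).astype(np.uint8); m[:,:78]=0;m[:,180:]=0;m[:150]=0;m[235:]=0
for t in(45,60,80):
  m=(g<t).astype(np.uint8); m[:,:75]=0;m[:,180:]=0;m[:150]=0;m[235:]=0
  cs=max(cv2.findContours(m,0,1)[0],key=cv2.contourArea)[:,0]
  W=np.array([ray(c,a,b,.005)[:2] for a,b in cs],np.float32); print(t,cv2.minAreaRect(W),cs.min(0),cs.max(0))
E
```

```text
[[ 0.416 -0.     0.909]
 [-0.909  0.002  0.416]
 [-0.002 -1.     0.   ]] 0.0187
t 0.1 pos [ 0.239  -0.5224  0.2305] open 1.0 F [0.1 0.4 0.3] | shift cm [-35.21   7.12  43.75] turn [-0.0011 -1.0006 -0.0013]
45 ((0.5122635960578918, 0.30781418085098267), (0.15753504633903503, 0.12502220273017883), 80.70501708984375) [ 84 165] [147 215]
60 ((0.5085334181785583, 0.28428730368614197), (0.2076888382434845, 0.1265433132648468), 80.6236343383789) [ 84 165] [164 220]
80 ((0.5077878832817078, 0.28468555212020874), (0.2091640830039978, 0.12863200902938843), 80.57400512695312) [ 84 165] [164 221]
```

```bash
python3 -m jog '[[[-0.7,0,4.05],[0,-0.083,0],5],[[-0.7,0,4.05],[0,-0.083,0],5],[[-0.7,0,4.05],[0,-0.083,0],5],[[-0.7,0,4.05],[0,-0.083,0],5],[[-0.7,0,4.05],[0,-0.083,0],5],[[-0.7,0,4.05],[0,-0.083,0],5],[[-0.7,0,4.05],[0,-0.083,0],5],[[-0.7,0,4.05],[0,-0.083,0],5],[[-0.7,0,4.05],[0,-0.083,0],5],[[-0.7,0,4.05],[0,-0.083,0],5],[[-0.7,0,4.05],[0,-0.083,0],5],[[-0.7,0,4.05],[0,-0.083,0],5]]'; python3 -c "
from h import *
plan([.4904,-.0202,.12],np.radians(-8.1))"
```

```text
time_s: 1.1
eef_pos: [0.4672, -0.1076, 0.2258]
eef_rot: [0.708, -0.704, 0.042, -0.039]
wrist_force: [0.9, 0.4, 0.4]
opening: 0.586
t 1.1 pos [ 0.4672 -0.1076  0.2258] open 0.586 F [0.9 0.4 0.4] | shift cm [ 1.35 10.61  8.9 ] turn [-0.0044  0.0259 -0.005 ]
```

```bash
python3 -m jog '[[[0.3,1.8,2],[0,0.013,0],5],[[0.3,2.4,2],[-0.002,0.013,-0.002],5],[[0.3,2.4,2],[-0.002,0,-0.002],5],[[0.2,2.4,1.6],[0,0,0],5],[[0.2,1.6,1],[0,0,0],5],[[0,0,0],[0,0,0],5]]'; python3 -c "
from h import *
plan([.4904,-.0202,.06],np.radians(-8.1))
snap('wrist','w1.png')"
```

```text
time_s: 1.6
eef_pos: [0.4907, -0.0106, 0.117]
eef_rot: [0.706, -0.705, 0.044, -0.046]
wrist_force: [-0.1, 0.4, 0.5]
opening: 0.587
t 1.6 pos [ 0.4907 -0.0106  0.117 ] open 0.587 F [-0.1  0.4  0.5] | shift cm [ 0.08  5.7  -0.96] turn [-0.0009  0.0144  0.0021]
```

View pics/w1.png

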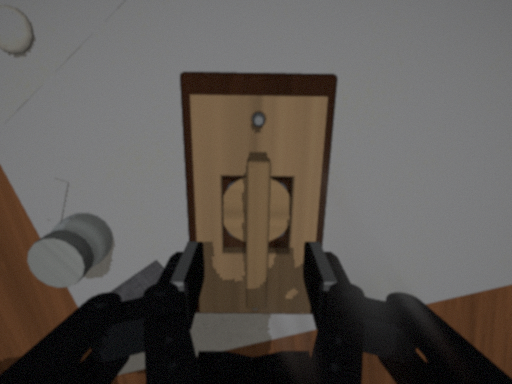

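Wrist view: the handle (column 258) lies centred between the fingers (190 and 318), with the far dowel at (258,120). I go down and grip.

```bash
python3 -m jog '[[[0,0.8,-0.5],[0,0.008,0],5],[[0.05,1.2,-0.5],[0,0.007,0.002],5],[[0,1.5,0],[0,0,0],5],[[0,1.2,0],[0,0,0],5],[[0,0.9,0],[0,0,0],5],[[0,0.3,0],[0,0,0],5],[[0,0,0],[0,0,0],5]]'; python3 -c "
from h import *
plan([.4904,-.0202,.06],np.radians(-8.1))"
```

```text
time_s: 2.23
eef_pos: [0.494, -0.0305, 0.0598]
eef_rot: [-0.704, 0.706, -0.05, 0.057]
wrist_force: [0.2, -0.6, 1.1]
opening: 0.587
t 2.23 pos [ 0.494  -0.0305  0.0598] open 0.587 F [ 0.2 -0.6  1.1] | shift cm [-0.51 -0.03  0.97] turn [ 0.0028 -0.0093  0.0101]
```

```bash
python3 -m jog '[[[-0.25,0,0.5],[0.001,-0.005,0.005],5],[[-0.25,0,0.5],[0.001,-0.004,0.005],5],[[0,0,0],[0,0,0],5]]'; python3 -c "
from h import *
plan([.4904,-.0202,.06],np.radians(-8.1))"
```

```text
time_s: 2.48
eef_pos: [0.491, -0.0205, 0.0609]
eef_rot: [-0.705, 0.706, -0.05, 0.051]
wrist_force: [-0.0, 0.9, -0.5]
opening: 0.586
t 2.48 pos [ 0.491  -0.0205  0.0609] open 0.586 F [-0.   0.9 -0.5] | shift cm [-0.07  0.09  0.02] turn [ 0.0009 -0.002   0.0008]
```

```bash
python3 -m jog '[[[-0.05,0.05,0],[0,0,0],3],[[0,0.03,0],[0,0,0],0],[[0,0,0],[0,0,0],0],[[0,0,0],[0,0,0],0],[[0,0,0],[0,0,0],0],[[0,0,0],[0,0,0],0],[[0,0,0],[0,0,0],0],[[0,0,0],[0,0,0],0]]'; python3 -c "
from h import *
plan([.4904,-.0202,.06],np.radians(-8.1))"
```

```text
time_s: 3.15
eef_pos: [0.4916, -0.0197, 0.0616]
eef_rot: [-0.705, 0.706, -0.048, 0.051]
wrist_force: [0.6, -0.0, 0.4]
opening: 0.154
t 3.15 pos [ 0.4916 -0.0197  0.0616] open 0.154 F [ 0.6 -0.   0.4] | shift cm [-0.11  0.16 -0.07] turn [0.0014 0.0003 0.0039]
```

```bash
python3 -m jog '[[[0,-0.4,0],[0,0,0],0],[[0,-0.5,0],[0,0,0],0],[[0,-0.5,0],[0,0,0],0],[[0,-0.5,0],[0,0,0],0],[[0,-0.5,0],[0,0,0],0],[[0,-0.5,0],[0,0,0],0],[[0,-0.5,0],[0,0,0],0],[[0,-0.8,0],[0,0,0],0],[[0,-1,0],[0,0,0],0],[[0,-0.8,0],[0,0,0],0],[[0,-0.4,0],[0,0,0],0],[[0,0,0],[0,0,0],0]]'; python3 -c "
from h import *
plan([.4904,-.0202,.12],np.radians(-8.1))
plan([.5084,.2845,.105],np.radians(-9.4))
snap('scene','s2.png');snap('wrist','w2.png')
a=cv2.imread('pics/s2.png')[130:300,180:400];b=cv2.imread('pics/w2.png')
cv2.imwrite('pics/c2.png',np.hstack([cv2.resize(a,(400,310)),cv2.resize(b,(400,310))]))"
```

```text
time_s: 4.15
eef_pos: [0.4912, -0.0196, 0.1333]
eef_rot: [-0.705, 0.706, -0.048, 0.051]
wrist_force: [-0.1, 0.2, -1.6]
opening: 0.152
t 4.15 pos [ 0.4912 -0.0196  0.1333] open 0.152 F [-0.1  0.2 -1.6] | shift cm [-0.08  1.32 -0.07] turn [0.0015 0.0002 0.0045]
t 4.15 pos [ 0.4912 -0.0196  0.1333] open 0.152 F [-0.1  0.2 -1.6] | shift cm [-2.59  2.77 30.36] turn [0.0015 0.0229 0.0045]
```

View pics/c2.png

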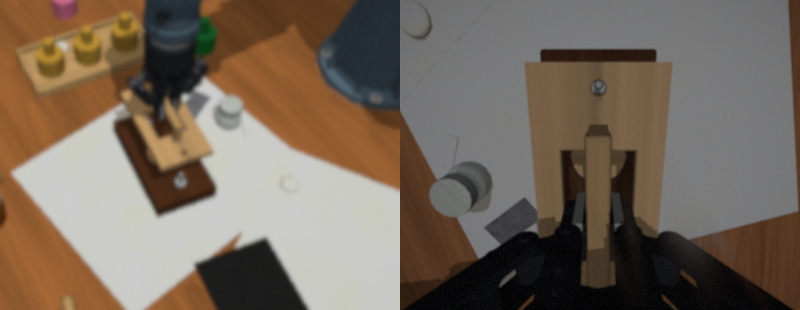

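The template is lifted clear and level (scene crop: plate at (170,130) above the jig). I carry it to the mat.

```bash
python3 -m jog '[[[-0.1,0,1.2],[0,0,0],0],[[-0.2,0,2.2],[0,0.004,0.002],0],[[-0.3,0,3],[0,0.004,0.002],0],[[-0.3,0,3.2],[0,0.004,0],0],[[-0.3,0,3.2],[0,0.004,0],0],[[-0.3,0,3.2],[0,0.004,0],0],[[-0.3,0,3.2],[0,0.004,0],0],[[-0.3,0,3.2],[0,0,0],0],[[-0.3,0,2.8],[0,0,0],0],[[-0.2,0,2],[0,0,0],0],[[-0.1,0,1],[0,0,0],0],[[0,0,0],[0,0,0],0]]'; python3 -c "
from h import *
plan([.509,.285,.055],np.radians(-9.4))"
```

```text
time_s: 5.25
eef_pos: [0.5026, 0.2812, 0.1243]
eef_rot: [-0.704, 0.705, -0.065, 0.056]
wrist_force: [0.5, 0.4, -1.4]
opening: 0.153
t 5.25 pos [0.5026 0.2812 0.1243] open 0.153 F [ 0.5  0.4 -1.4] | shift cm [0.65 6.92 0.5 ] turn [ 0.0031 -0.0073 -0.0127]
```

```bash
python3 -m jog '[[[0.1,0.6,0.1],[0.001,-0.002,-0.004],0],[[0.2,1,0],[0.001,-0.002,-0.004],0],[[0.2,1.2,0],[0.001,-0.002,-0.004],0],[[0.1,1.2,0],[0,0,0],0],[[0.1,1,0],[0,0,0],0],[[0,0.8,0],[0,0,0],0],[[0,0.5,0],[0,0,0],0],[[0,0.2,0],[0,0,0],0],[[0,0,0],[0,0,0],0]]'; python3 -c "
from h import *
plan([.509,.285,.0306],np.radians(-9.4))"
```

```text
time_s: 6.0
eef_pos: [0.5081, 0.2736, 0.0495]
eef_rot: [-0.703, 0.706, -0.062, 0.058]
wrist_force: [-0.4, -0.0, -2.2]
opening: 0.154
t 6.0 pos [0.5081 0.2736 0.0495] open 0.154 F [-0.4 -0.  -2.2] | shift cm [-0.09  1.88  1.15] turn [ 0.005  -0.0068 -0.0052]
```

```bash
python3 -m jog '[[[0,0,0.4],[0.002,-0.002,-0.002],0],[[0,0.1,0.4],[0.002,-0.002,-0.002],0],[[0,0.2,0.4],[0.001,-0.002,-0.001],0],[[0,0.3,0.15],[0,0,0],0],[[0,0.3,0],[0,0,0],0],[[0,0.2,0],[0,0,0],0],[[0,0,0],[0,0,0],0]]'; python3 -c "
from h import *
plan([.509,.285,.0306],np.radians(-9.4))"
```

```text
time_s: 6.58
eef_pos: [0.5124, 0.2897, 0.0398]
eef_rot: [0.706, -0.704, 0.056, -0.059]
wrist_force: [-0.2, -0.3, -1.8]
opening: 0.153
t 6.58 pos [0.5124 0.2897 0.0398] open 0.153 F [-0.2 -0.3 -1.8] | shift cm [-0.26  0.92 -0.53] turn [-0.003   0.0008  0.0046]
```

```bash
python3 -m jog '[[[-0.2,0.1,-0.3],[-0.002,0,0.002],0],[[0,0.2,0],[-0.001,0,0.002],0],[[0,0.1,0],[0,0,0],0],[[0,0,0],[0,0,0],0]]'; python3 -c "
from h import *
plan([.509,.285,.0306],np.radians(-9.4))"
```

```text
time_s: 6.92
eef_pos: [0.5094, 0.2866, 0.0353]
eef_rot: [-0.705, 0.705, -0.058, 0.058]
wrist_force: [0.0, 0.2, -1.4]
opening: 0.148
t 6.92 pos [0.5094 0.2866 0.0353] open 0.148 F [ 0.   0.2 -1.4] | shift cm [-0.02  0.47 -0.17] turn [ 0.0007  0.0008 -0.0002]
```

```bash
python3 -m jog '[[[0,0.15,-0.1],[0,0,0],0],[[0,0.15,-0.05],[0,0,0],0],[[0,0.12,0],[0,0,0],0],[[0,0.1,0],[0,0,0],0],[[0,0,0],[0,0,0],0]]'; python3 -c "
from h import *
plan([.509,.285,.0306],np.radians(-9.4))"
```

```text
time_s: 7.33
eef_pos: [0.5097, 0.2849, 0.0309]
eef_rot: [-0.705, 0.705, -0.058, 0.058]
wrist_force: [0.5, 0.2, -1.4]
opening: 0.151
t 7.33 pos [0.5097 0.2849 0.0309] open 0.151 F [ 0.5  0.2 -1.4] | shift cm [-0.08  0.03 -0.  ] turn [0.0004 0.0004 0.0004]
```

Still carrying −1.4 N, so it is not quite down. I lower it in tiny steps until contact.

```bash
python3 -m jog '[[[-0.05,0.06,0],[0,0,0],0],[[0,0.06,0],[0,0,0],0],[[0,0.06,0],[0,0,0],0],[[0,0,0],[0,0,0],0]]'; python3 -c "
from h import *
plan([.509,.285,.0306],np.radians(-9.4))"
```

```text
time_s: 7.67
eef_pos: [0.5098, 0.285, 0.0307]
eef_rot: [-0.705, 0.705, -0.057, 0.058]
wrist_force: [0.2, 0.6, -2.2]
opening: 0.152
t 7.67 pos [0.5098 0.285  0.0307] open 0.152 F [ 0.2  0.6 -2.2] | shift cm [-0.08  0.01 -0.01] turn [0.0004 0.0005 0.0012]
```

```bash
python3 -m jog '[[[-0.1,0.15,0],[0,0,0],0],[[0,0.15,0],[0,0,0],0],[[0,0,0],[0,0,0],0]]'; python3 -c "
from h import *
plan([.509,.285,.0306],np.radians(-9.4))"
```

```text
time_s: 7.92
eef_pos: [0.51, 0.2851, 0.0311]
eef_rot: [-0.704, 0.705, -0.057, 0.059]
wrist_force: [0.7, 0.3, -1.0]
opening: 0.151
t 7.92 pos [0.51   0.2851 0.0311] open 0.151 F [ 0.7  0.3 -1. ] | shift cm [-0.1   0.05 -0.03] turn [0.0005 0.0009 0.0031]
```

```bash
python3 -m jog '[[[0,0.2,0],[0,0,0],0],[[0,0.3,0],[0,0,0],0]]'; python3 -c "
from h import *
plan([.509,.285,.0306],np.radians(-9.4))
c=snap('top','t3.png');P=pts(c);Z=P[...,2];print(np.round(Z[165:225:8,80:176:8]*1000))
cv2.imwrite('pics/c3.png',cv2.resize(cv2.imread('pics/t3.png')[140:240,60:190],(650,500),interpolation=2))"
```

```text
time_s: 8.08
eef_pos: [0.5106, 0.2852, 0.0305]
eef_rot: [-0.704, 0.705, -0.056, 0.058]
wrist_force: [-18.5, -8.4, 44.7]
opening: 0.15
t 8.08 pos [0.5106 0.2852 0.0305] open 0.15 F [-18.5  -8.4  44.7] | shift cm [-0.15 -0.01 -0.05] turn [0.0013 0.0016 0.0032]
[[ 3.610e+02  3.780e+02  3.870e+02  3.820e+02 -1.000e+00 -2.000e+00
  -0.000e+00 -1.000e+00  1.000e+00 -4.000e+00  4.000e+00  2.000e+00]
 [ 3.840e+02  3.850e+02  4.000e+02  3.960e+02  3.540e+02  1.160e+02
   4.000e+00  6.000e+00 -1.000e+00 -4.000e+00  3.000e+00 -0.000e+00]
 [ 3.900e+02  3.890e+02  4.070e+02  4.110e+02  3.710e+02  1.750e+02
   9.000e+00  1.500e+01  1.500e+01  1.400e+01  7.000e+00  0.000e+00]
 [ 3.890e+02  3.880e+02  3.870e+02  4.230e+02  3.750e+02  1.980e+02
   4.000e+00  1.700e+01  1.500e+01  1.700e+01  1.000e+00  0.000e+00]
 [ 3.800e+02  3.770e+02  3.720e+02  4.340e+02  3.890e+02  1.790e+02
  -0.000e+00  5.900e+01  1.300e+01  1.400e+01 -1.000e+00  2.000e+00]
 [ 3.630e+02  1.353e+03  3.000e+00  4.440e+02  4.090e+02  3.450e+02
   1.300e+01  1.900e+01  1.200e+01  1.200e+01 -5.000e+00 -2.000e+00]
 [ 2.000e+00  1.000e+00  3.000e+00  4.550e+02  4.250e+02  3.650e+02
   2.000e+00  4.000e+00  6.000e+00  9.000e+00 -2.000e+00 -3.000e+00]
 [ 2.000e+00 -3.000e+00  0.000e+00  4.630e+02  4.410e+02  3.830e+02
   0.000e+00 -1.000e+00  2.000e+00  4.000e+00  2.000e+00  0.000e+00]]
```

View pics/c3.png

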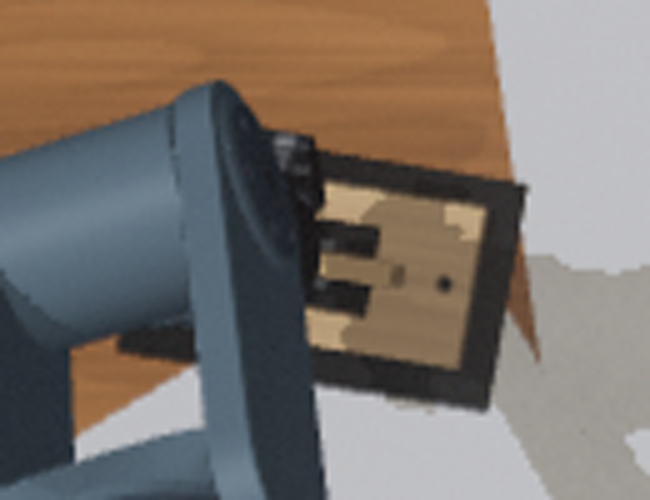

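The template lies flat on the mat (top at about 15 mm) with even black margins in the picture. I relax, release and rise.

```bash
python3 -m jog '[[[0,-0.05,0],[0,0,0],0],[[0,0,0],[0,0,0],3],[[0,0,0],[0,0,0],4],[[0,0,0],[0,0,0],5],[[0,0,0],[0,0,0],5],[[0,-1,0],[0,0,0],5],[[0,-2,0],[0,0,0],5],[[0,-3,0],[0,0,0],5],[[0,-3.5,0],[0,0,0],5],[[0,-2,0],[0,0,0],5],[[0,-1,0],[0,0,0],5],[[0,0,0],[0,0,0],5]]'; python3 -c "
from h import *
plan([.50,-.10,.17],np.radians(0))
plan([.482,-.3131,.16],np.radians(0))"
```

```text
time_s: 9.13
eef_pos: [0.5086, 0.285, 0.1605]
eef_rot: [-0.704, 0.706, -0.058, 0.057]
wrist_force: [0.3, -0.7, -0.4]
opening: 0.59
t 9.13 pos [0.5086 0.285  0.1605] open 0.59 F [ 0.3 -0.7 -0.4] | shift cm [  5.39  -0.84 -38.14] turn [ 0.003  -0.1627 -0.0013]
t 9.13 pos [0.5086 0.285  0.1605] open 0.59 F [ 0.3 -0.7 -0.4] | shift cm [  7.07   0.22 -59.45] turn [ 0.003  -0.1627 -0.0013]
```

```bash
python3 -m jog '[[[0.1,0,-2],[0,-0.01,0],5],[[0.15,0,-4.1],[0,-0.014,0],5],[[0.15,0,-4.1],[0,-0.014,0],5],[[0.15,0,-4.1],[0,-0.014,0],5],[[0.15,0,-4.1],[0,-0.014,0],5],[[0.15,0,-4.1],[0,-0.014,0],5],[[0.15,0,-4.1],[0,-0.014,0],5],[[0.15,0,-4.1],[0,-0.014,0],5],[[0.15,0,-4.1],[0,-0.014,0],5],[[0.15,0,-4.1],[0,-0.014,0],5],[[0.15,0,-4.1],[0,-0.014,0],5],[[0.15,0,-4.1],[0,-0.012,0],5]]'; python3 -c "
from h import *
plan([.482,-.3131,.12],np.radians(0))"
```

```text
time_s: 10.13
eef_pos: [0.48, -0.1879, 0.1478]
eef_rot: [0.709, -0.705, -0.002, 0.012]
wrist_force: [0.8, 0.2, 0.3]
opening: 0.589
t 10.13 pos [ 0.48   -0.1879  0.1478] open 0.589 F [0.8 0.2 0.3] | shift cm [ -0.02   2.7  -12.53] turn [-0.0056  0.0205 -0.0137]
```

```bash
python3 -m jog '[[[0,0,-3.2],[-0.002,0.007,-0.005],5],[[0,0.4,-3],[-0.002,0.007,-0.004],5],[[0,0.6,-2.2],[-0.002,0.006,-0.004],5],[[0,0.6,-1.3],[0,0,0],5],[[0,0.4,-0.5],[0,0,0],5],[[0,0,0],[0,0,0],5],[[0,0,0],[0,0,0],5]]'; python3 -c "
from h import *
plan([.482,-.3131,.12],np.radians(0))
snap('wrist','w4.png')"
```

```text
time_s: 10.72
eef_pos: [0.4753, -0.3003, 0.1174]
eef_rot: [0.709, -0.705, 0.006, -0.0]
wrist_force: [-0.5, -0.0, 0.2]
opening: 0.585
t 10.72 pos [ 0.4753 -0.3003  0.1174] open 0.585 F [-0.5 -0.   0.2] | shift cm [ 0.68 -0.27 -1.27] turn [-0.0059 -0.0097 -0.0086]
```

View pics/w4.png

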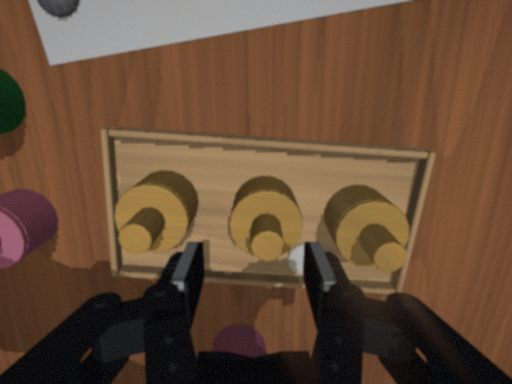

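Wrist view: the three brass weights stand in the tray, with the middle knob at (267,245) slightly right of the finger centre (254). That agrees with the computed 7 mm correction. I descend on it.

```bash
python3 -m jog '[[[0.35,0,-0.6],[-0.003,-0.005,-0.004],5],[[0.3,0.5,-0.6],[-0.003,-0.004,-0.004],5],[[0,1.2,0],[0,0,0],5],[[0,1.2,0],[0,0,0],5],[[0,0.8,0],[0,0,0],5],[[0,0.4,0],[0,0,0],5],[[0,0,0],[0,0,0],5]]'; python3 -c "
from h import *
plan([.482,-.3131,.056],np.radians(0))"
```

```text
time_s: 11.35
eef_pos: [0.4841, -0.3078, 0.0725]
eef_rot: [-0.707, 0.707, 0.003, -0.003]
wrist_force: [-0.1, 0.2, -0.6]
opening: 0.586
t 11.35 pos [ 0.4841 -0.3078  0.0725] open 0.586 F [-0.1  0.2 -0.6] | shift cm [-0.22  1.65 -0.53] turn [0.0002 0.008  0.0007]
```

```bash
python3 -m jog '[[[-0.1,0.3,-0.3],[0,0.004,0],5],[[-0.1,0.7,-0.2],[0,0.003,0],5],[[0,0.5,0],[0,0,0],5],[[0,0.2,0],[0,0,0],5],[[0,0,0],[0,0,0],5]]'; python3 -c "
from h import *
plan([.482,-.3131,.056],np.radians(0))"
```

```text
time_s: 11.77
eef_pos: [0.4816, -0.3133, 0.0534]
eef_rot: [0.707, -0.707, -0.0, 0.0]
wrist_force: [-0.0, 0.3, -0.8]
opening: 0.583
t 11.77 pos [ 0.4816 -0.3133  0.0534] open 0.583 F [-0.   0.3 -0.8] | shift cm [ 0.04 -0.26  0.02] turn [-0.0003  0.0001  0.0001]
```

```bash
python3 -m jog '[[[0,-0.3,0],[0,0,0],5],[[0,0,0],[0,0,0],3],[[0,0,0],[0,0,0],1],[[0,0,0],[0,0,0],1],[[0,0,0],[0,0,0],1],[[0,0,0],[0,0,0],1],[[0,0,0],[0,0,0],1],[[0,0,0],[0,0,0],1]]'; python3 -c "
from h import *
plan([.482,-.3131,.056],np.radians(0))"; python3 -m jog '[[[0,-0.5,0],[0,0,0],1],[[0,-1,0],[0,0,0],1],[[0,-1,0],[0,0,0],1],[[0,-1,0],[0,0,0],1],[[0,-0.5,0],[0,0,0],1],[[0,0,0],[0,0,0],1],[[0,0,0],[0,0,0],1],[[0,0,0],[0,0,0],1]]'; python3 -c "
from h import *
plan([.482,-.3131,.056],np.radians(0));print(ctrl.get_obs()['joint_efforts'])"
```

```text
time_s: 12.43
eef_pos: [0.4818, -0.3134, 0.0572]
eef_rot: [-0.707, 0.707, 0.0, 0.0]
wrist_force: [2.1, -0.6, -1.2]
opening: 0.239
t 12.43 pos [ 0.4818 -0.3134  0.0572] open 0.239 F [ 2.1 -0.6 -1.2] | shift cm [0.02 0.12 0.03] turn [0.0002 0.0001 0.0007]
time_s: 13.1
eef_pos: [0.4819, -0.3134, 0.1026]
eef_rot: [-0.707, 0.707, 0.001, 0.0]
wrist_force: [0.0, -1.1, -2.6]
opening: 0.231
t 13.1 pos [ 0.4819 -0.3134  0.1026] open 0.231 F [ 0.  -1.1 -2.6] | shift cm [0.01 4.66 0.03] turn [0.0009 0.0002 0.0013]
[ 3.38602555e-02 -4.89505684e+01 -3.18421519e+01  2.83151800e-03
  2.73176614e-02  6.02072282e-05]
```

Middle weight: −2.6 N, so about 0.27 kg and light. I set it back where it stood.

```bash
python3 -m jog '[[[0,0.5,0],[0,0,0],1],[[0,1,0],[0,0,0],1],[[0,1,0],[0,0,0],1],[[0,0.8,0],[0,0,0],1],[[0,0.5,0],[0,0,0],1],[[0,0.3,0],[0,0,0],1],[[0,0.1,0],[0,0,0],1],[[0,0,0],[0,0,0],1]]'; python3 -c "
from h import *
plan([.482,-.3131,.057],np.radians(0))"
```

```text
time_s: 13.77
eef_pos: [0.4826, -0.313, 0.0566]
eef_rot: [0.707, -0.707, -0.001, -0.0]
wrist_force: [0.3, -1.4, -2.8]
opening: 0.236
t 13.77 pos [ 0.4826 -0.313   0.0566] open 0.236 F [ 0.3 -1.4 -2.8] | shift cm [-0.06 -0.04 -0.01] turn [-0.0005  0.0004  0.0014]
```

```bash
python3 -m jog '[[[0,0.15,0],[0,0,0],1],[[0,0.15,0],[0,0,0],1]]'; python3 -m jog '[[[0,0,0],[0,0,0],3],[[0,0,0],[0,0,0],5],[[0,0,0],[0,0,0],5],[[0,0,0],[0,0,0],5],[[0,-1,0],[0,0,0],5],[[0,-2,0],[0,0,0],5],[[0,-2,0],[0,0,0],5],[[0,-1,0],[0,0,0],5],[[0,0,0],[0,0,0],5]]'; python3 -c "
from h import *
plan([.5598,-.321,.1],np.radians(0))
plan([.3986,-.3075,.1],np.radians(0))"
```

```text
time_s: 13.93
eef_pos: [0.4829, -0.3133, 0.0565]
eef_rot: [0.707, -0.707, -0.001, 0.0]
wrist_force: [-7.8, 5.3, 18.1]
opening: 0.233
time_s: 14.68
eef_pos: [0.4825, -0.3133, 0.1187]
eef_rot: [0.708, -0.706, 0.0, 0.001]
wrist_force: [-1.0, -0.8, -0.2]
opening: 0.584
t 14.68 pos [ 0.4825 -0.3133  0.1187] open 0.584 F [-1.  -0.8 -0.2] | shift cm [ 7.73  1.86 -0.78] turn [-0.0019  0.0008 -0.0008]
t 14.68 pos [ 0.4825 -0.3133  0.1187] open 0.584 F [-1.  -0.8 -0.2] | shift cm [-8.39  1.88  0.58] turn [-0.0019  0.0008 -0.0008]
```

Contact was confirmed and the weight released. Next is the far weight (x=0.56).

```bash
python3 -m jog '[[[1.2,0,-0.2],[0,0,0],5],[[2,0.3,-0.2],[0,0,0],5],[[2,0.6,-0.2],[0,0,0],5],[[1.4,0.5,-0.2],[0,0,0],5],[[0.8,0.3,0],[0,0,0],5],[[0,0,0],[0,0,0],5],[[0,0,0],[0,0,0],5]]'; python3 -c "
from h import *
plan([.5598,-.321,.057],np.radians(0))"
```

```text
time_s: 15.27
eef_pos: [0.5585, -0.3214, 0.0996]
eef_rot: [0.708, -0.707, 0.0, 0.0]
wrist_force: [-0.4, 0.1, -0.4]
opening: 0.581
t 15.27 pos [ 0.5585 -0.3214  0.0996] open 0.581 F [-0.4  0.1 -0.4] | shift cm [0.14 4.26 0.04] turn [-0.0014 -0.0003 -0.0009]
```

```bash
python3 -m jog '[[[0.1,0.6,0],[0,0,0],5],[[0.05,1,0],[0,0,0],5],[[0,1,0],[0,0,0],5],[[0,0.8,0],[0,0,0],5],[[0,0.5,0],[0,0,0],5],[[0,0.2,0],[0,0,0],5],[[0,0,0],[0,0,0],5]]'; python3 -c "
from h import *
plan([.5598,-.321,.057],np.radians(0))"
```

```text
time_s: 15.85
eef_pos: [0.556, -0.3204, 0.0528]
eef_rot: [0.708, -0.706, 0.002, 0.001]
wrist_force: [0.8, -0.1, 0.1]
opening: 0.585
t 15.85 pos [ 0.556  -0.3204  0.0528] open 0.585 F [ 0.8 -0.1  0.1] | shift cm [ 0.38 -0.42 -0.06] turn [-0.0038 -0.0019 -0.0046]
```

```bash
python3 -m jog '[[[0.3,-0.3,0],[-0.003,-0.002,-0.004],5],[[0.1,-0.1,0],[0,0,0],5],[[0,0,0],[0,0,0],5]]'; python3 -c "
from h import *
plan([.5598,-.321,.057],np.radians(0))"; python3 -m jog '[[[0,0,0],[0,0,0],3],[[0,0,0],[0,0,0],1],[[0,0,0],[0,0,0],1],[[0,0,0],[0,0,0],1],[[0,0,0],[0,0,0],1],[[0,0,0],[0,0,0],1],[[0,0,0],[0,0,0],1]]'; python3 -m jog '[[[0,-0.5,0],[0,0,0],1],[[0,-1,0],[0,0,0],1],[[0,-1,0],[0,0,0],1],[[0,-1,0],[0,0,0],1],[[0,-0.5,0],[0,0,0],1],[[0,0,0],[0,0,0],1],[[0,0,0],[0,0,0],1],[[0,0,0],[0,0,0],1]]'
```

```text
time_s: 16.1
eef_pos: [0.5603, -0.3206, 0.0571]
eef_rot: [0.707, -0.707, 0.0, 0.0]
wrist_force: [-0.1, -0.2, -0.5]
opening: 0.584
t 16.1 pos [ 0.5603 -0.3206  0.0571] open 0.584 F [-0.1 -0.2 -0.5] | shift cm [-0.05  0.01 -0.04] turn [-0.0006 -0.     -0.0003]
time_s: 16.68
eef_pos: [0.5615, -0.3211, 0.0588]
eef_rot: [-0.707, 0.708, 0.001, 0.001]
wrist_force: [-0.3, 0.8, -0.7]
opening: 0.235
time_s: 17.35
eef_pos: [0.5611, -0.3209, 0.1037]
eef_rot: [-0.707, 0.708, 0.001, 0.001]
wrist_force: [-0.2, -0.1, -3.0]
opening: 0.236
```

The far weight reads −3.0 N, so it is light too. I put it back and then take the near one.

```bash
python3 -m jog '[[[0,0.5,0],[0,0,0],1],[[0,1,0],[0,0,0],1],[[0,1,0],[0,0,0],1],[[0,0.8,0],[0,0,0],1],[[0,0.5,0],[0,0,0],1],[[0,0.2,0],[0,0,0],1],[[0,0.1,0],[0,0,0],1],[[0,0,0],[0,0,0],1]]'; python3 -m jog '[[[0,0.15,0],[0,0,0],1],[[0,0.15,0],[0,0,0],1]]'
```

```text
time_s: 18.02
eef_pos: [0.5605, -0.3203, 0.0589]
eef_rot: [0.707, -0.707, 0.0, 0.001]
wrist_force: [0.5, -0.1, -3.2]
opening: 0.235
time_s: 18.18
eef_pos: [0.5609, -0.3204, 0.0587]
eef_rot: [0.707, -0.707, -0.0, 0.001]
wrist_force: [-6.3, 4.3, 15.6]
opening: 0.232
```

```bash
python3 -m jog '[[[0,0,0],[0,0,0],3],[[0,0,0],[0,0,0],5],[[0,0,0],[0,0,0],5],[[0,0,0],[0,0,0],5],[[0,-1,0],[0,0,0],5],[[0,-2,0],[0,0,0],5],[[0,-2,0],[0,0,0],5],[[0,-1,0],[0,0,0],5]]'; python3 -m jog '[[[-1.2,0,0.1],[0,0,0],5],[[-2.4,0,0.2],[0,0,0],5],[[-2.8,0,0.2],[0,0,0],5],[[-2.8,0,0.2],[0,0,0],5],[[-2.8,0,0.2],[0,0,0],5],[[-2,0,0.2],[0,0,0],5],[[-1.4,0,0.1],[0,0,0],5],[[-0.6,0,0],[0,0,0],5],[[0,0,0],[0,0,0],5]]';  python3 -c "
from h import *
plan([.3986,-.3075,.057],np.radians(0))"
```

```text
time_s: 18.85
eef_pos: [0.5594, -0.3192, 0.1175]
eef_rot: [0.709, -0.705, 0.002, 0.002]
wrist_force: [0.3, 0.1, 1.0]
opening: 0.587
time_s: 19.6
eef_pos: [0.397, -0.3092, 0.1253]
eef_rot: [-0.705, 0.709, 0.003, 0.001]
wrist_force: [0.9, 0.4, -0.9]
opening: 0.584
t 19.6 pos [ 0.397  -0.3092  0.1253] open 0.584 F [ 0.9  0.4 -0.9] | shift cm [0.13 6.83 0.2 ] turn [0.005  0.0027 0.005 ]
```

```bash
python3 -m jog '[[[0.1,0.7,0.1],[0.003,0.002,0.003],5],[[0.1,1.2,0.1],[0.002,0.001,0.002],5],[[0,1.6,0],[0,0,0],5],[[0,1.4,0],[0,0,0],5],[[0,0.9,0],[0,0,0],5],[[0,0.4,0],[0,0,0],5],[[0,0,0],[0,0,0],5],[[0,0,0],[0,0,0],5]]'; python3 -c "
from h import *
plan([.3986,-.3075,.058],np.radians(0))"
```

```text
time_s: 20.27
eef_pos: [0.4047, -0.3078, 0.0572]
eef_rot: [-0.707, 0.707, 0.001, 0.0]
wrist_force: [-0.5, -0.5, -1.0]
opening: 0.588
t 20.27 pos [ 0.4047 -0.3078  0.0572] open 0.588 F [-0.5 -0.5 -1. ] | shift cm [-0.61 -0.08  0.03] turn [0.0003 0.0016 0.0018]
```

```bash
python3 -m jog '[[[-0.35,-0.05,0],[0,0,0],5],[[-0.25,0,0],[0,0,0],5],[[0,0,0],[0,0,0],5]]'; python3 -c "
from h import *
plan([.3986,-.3075,.058],np.radians(0))"; python3 -m jog '[[[0,0,0],[0,0,0],3],[[0,0,0],[0,0,0],1],[[0,0,0],[0,0,0],1],[[0,0,0],[0,0,0],1],[[0,0,0],[0,0,0],1],[[0,0,0],[0,0,0],1],[[0,0,0],[0,0,0],1]]'; python3 -m jog '[[[0,-0.5,0],[0,0,0],1],[[0,-1,0],[0,0,0],1],[[0,-1,0],[0,0,0],1],[[0,-1,0],[0,0,0],1],[[0,-0.5,0],[0,0,0],1],[[0,0,0],[0,0,0],1],[[0,0,0],[0,0,0],1],[[0,0,0],[0,0,0],1]]'
```

```text
time_s: 20.52
eef_pos: [0.3991, -0.3082, 0.0585]
eef_rot: [-0.707, 0.708, 0.002, 0.0]
wrist_force: [-0.4, -0.5, -0.6]
opening: 0.586
t 20.52 pos [ 0.3991 -0.3082  0.0585] open 0.586 F [-0.4 -0.5 -0.6] | shift cm [-0.05  0.05  0.07] turn [0.0013 0.0025 0.0025]
time_s: 21.1
eef_pos: [0.3996, -0.3092, 0.0601]
eef_rot: [-0.706, 0.709, 0.002, 0.001]
wrist_force: [0.9, -0.3, -0.9]
opening: 0.235
time_s: 21.77
eef_pos: [0.3979, -0.3074, 0.1035]
eef_rot: [-0.707, 0.707, 0.001, 0.0]
wrist_force: [-0.1, 0.4, -5.8]
opening: 0.231
```

The near weight reads −5.8 N (about 0.59 kg): this is the heavy one. I raise it and carry it over the jig.

```bash
python3 -m jog '[[[0,-1.2,0],[0,0,0],1],[[0,-2,0],[0,0,0],1],[[0.2,-2,0.5],[0,0,0],1],[[0.5,-1.2,1.6],[0,0,0],1],[[0.9,-0.4,2.8],[0,0,0],1],[[1.1,0,3.4],[0,0,0],1],[[1.1,0,3.4],[0,0,0],1],[[1.1,0,3.4],[0,0,0],1],[[1.1,0,3.4],[0,0,0],1],[[1.1,0,3.4],[0,0,0],1],[[0.9,0,2.8],[0,0,0],1],[[0.4,0,1.4],[0,0,0],1]]'; python3 -m jog '[[[0,0,0],[0,0,0],1],[[0,0,0],[0,0,0],1]]'; python3 -c "
from h import *
plan([.4904,-.0217,.14],np.radians(0))"
```

```text
time_s: 22.77
eef_pos: [0.4819, -0.0382, 0.1709]
eef_rot: [0.708, -0.706, 0.004, -0.003]
wrist_force: [-0.4, 0.3, -4.6]
opening: 0.235
time_s: 22.93
eef_pos: [0.4816, -0.034, 0.1698]
eef_rot: [0.708, -0.706, 0.002, -0.0]
wrist_force: [-0.2, -1.3, -5.8]
opening: 0.234
t 22.93 pos [ 0.4816 -0.034   0.1698] open 0.234 F [-0.2 -1.3 -5.8] | shift cm [0.88 2.98 1.22] turn [-0.0039 -0.0033 -0.003 ]
```

```bash
python3 -m jog '[[[0.4,0.3,0.5],[-0.002,-0.002,-0.002],1],[[0.4,0.8,0.5],[-0.002,-0.001,-0.001],1],[[0.1,0.8,0.2],[0,0,0],1],[[0,0.6,0],[0,0,0],1],[[0,0.3,0],[0,0,0],1],[[0,0,0],[0,0,0],1],[[0,0,0],[0,0,0],1]]'; python3 -c "
from h import *
plan([.4912,-.0217,.1],np.radians(0))"
```

```text
time_s: 23.52
eef_pos: [0.4897, -0.0243, 0.1365]
eef_rot: [-0.707, 0.707, -0.003, 0.0]
wrist_force: [1.0, 0.5, -5.4]
opening: 0.232
t 23.52 pos [ 0.4897 -0.0243  0.1365] open 0.232 F [ 1.   0.5 -5.4] | shift cm [0.16 3.65 0.27] turn [ 0.0007 -0.005  -0.0039]
```

```bash
python3 -m jog '[[[0.1,0.5,0.1],[0,-0.002,-0.002],1],[[0.1,0.8,0.2],[0,-0.002,-0.002],1],[[0,0.8,0],[0,0,0],1],[[0,0.6,0],[0,0,0],1],[[0,0.4,0],[0,0,0],1],[[0,0.1,0],[0,0,0],1],[[0,0,0],[0,0,0],1],[[0,0,0],[0,0,0],1]]'; python3 -c "
from h import *
plan([.4912,-.0217,.0881],np.radians(0))
snap('wrist','w5.png');snap('top','t5.png')
a=cv2.imread('pics/t5.png')[150:250,180:300];b=cv2.imread('pics/w5.png')
cv2.imwrite('pics/c5.png',np.hstack([cv2.resize(a,(400,333),interpolation=2),cv2.resize(b,(400,333))]))"
```

```text
time_s: 24.18
eef_pos: [0.4918, -0.0219, 0.1009]
eef_rot: [-0.707, 0.707, -0.001, 0.001]
wrist_force: [-0.3, 0.4, -5.8]
opening: 0.231
t 24.18 pos [ 0.4918 -0.0219  0.1009] open 0.231 F [-0.3  0.4 -5.8] | shift cm [-0.06  1.28  0.02] turn [ 0.0008 -0.0018  0.0002]
```

View pics/c5.png

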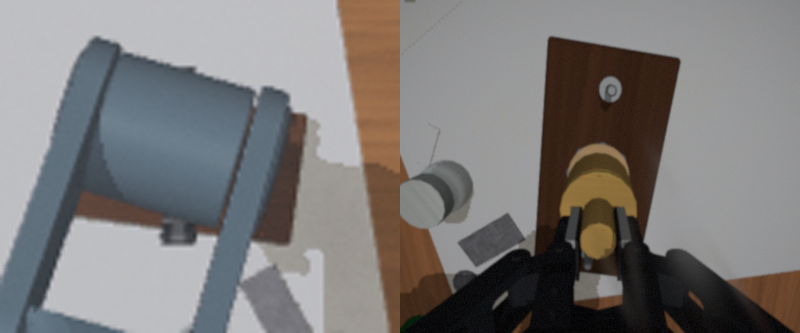

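Wrist view (right half): the weight hangs upright over the pale rosette (edge at (600,150)), between the dowels. I lower it gently.

```bash
python3 -m jog '[[[-0.05,0.25,0],[0,0,0],1],[[0,0.35,0],[0,0,0],1],[[0,0.3,0],[0,0,0],1],[[0,0.2,0],[0,0,0],1],[[0,0.15,0],[0,0,0],1],[[0,0.1,0],[0,0,0],1],[[0,0,0],[0,0,0],1]]'; python3 -c "
from h import *
plan([.4912,-.0217,.0881],np.radians(0))"
```

```text
time_s: 24.87
eef_pos: [0.4929, -0.0223, 0.0881]
eef_rot: [-0.706, 0.708, 0.001, 0.002]
wrist_force: [-0.5, -0.1, -2.9]
opening: 0.23
t 24.87 pos [ 0.4929 -0.0223  0.0881] open 0.23 F [-0.5 -0.1 -2.9] | shift cm [-0.17 -0.    0.06] turn [ 0.0018 -0.0019  0.0042]
```

It is just touching but 1.7 mm off in x. I lift a hair, correct and lower again.

```bash
python3 -m jog '[[[0,-0.4,0],[0,0,0.002],1],[[-0.15,0,0.05],[0.001,-0.001,0.002],1],[[0,0,0],[0,0,0],1]]'; python3 -c "
from h import *
plan([.4912,-.0217,.0881],np.radians(0))"
```

```text
time_s: 25.12
eef_pos: [0.4912, -0.0217, 0.0923]
eef_rot: [-0.707, 0.707, -0.0, 0.0]
wrist_force: [-0.0, 0.9, -5.8]
opening: 0.236
t 25.12 pos [ 0.4912 -0.0217  0.0923] open 0.236 F [-0.   0.9 -5.8] | shift cm [0.   0.42 0.  ] turn [ 0.0007 -0.0007 -0.0006]
```

```bash
python3 -m jog '[[[0,0.15,0],[0,0,0],1],[[0,0.15,0],[0,0,0],1],[[0,0.12,0],[0,0,0],1],[[0,0.1,0],[0,0,0],1],[[0,0,0],[0,0,0],1]]'; python3 -c "
from h import *
plan([.4912,-.0217,.0881],np.radians(0))"
```

```text
time_s: 25.53
eef_pos: [0.492, -0.0217, 0.0881]
eef_rot: [-0.707, 0.707, 0.0, 0.001]
wrist_force: [-0.7, -0.4, -5.2]
opening: 0.229
t 25.53 pos [ 0.492  -0.0217  0.0881] open 0.229 F [-0.7 -0.4 -5.2] | shift cm [-0.08 -0.    0.  ] turn [ 0.0008 -0.0006  0.0012]
```

```bash
python3 -m jog '[[[-0.07,0.12,0],[0,0,0],1],[[0,0.12,0],[0,0,0],1]]'; python3 -c "
from h import *
plan([.4912,-.0217,.0881],np.radians(0))"
```

```text
time_s: 25.7
eef_pos: [0.4925, -0.0216, 0.0879]
eef_rot: [-0.707, 0.707, 0.001, 0.001]
wrist_force: [-8.3, 1.3, 15.3]
opening: 0.235
t 25.7 pos [ 0.4925 -0.0216  0.0879] open 0.235 F [-8.3  1.3 15.3] | shift cm [-0.13 -0.02 -0.01] turn [ 0.0007 -0.0005  0.0032]
```

```bash
python3 -m jog '[[[0,0,0],[0,0,0],2.5],[[0,0,0],[0,0,0],4],[[0,0,0],[0,0,0],5],[[0,0,0],[0,0,0],5],[[0,-0.8,0],[0,0,0],5],[[0,-2,0],[0,0,0],5],[[0,-3,0],[0,0,0],5],[[0,-3,0],[0,0,0],5],[[0,-2,0],[0,0,0],5],[[0,-0.5,-2],[0,0,0],5],[[0,0,-4],[0,0,0],5],[[0,0,-4],[0,0,0],5]]';  python3 -m jog '[[[0,0,-4],[0,0,0],5],[[0,0,-4],[0,0,0],5],[[0,0,-4],[0,0,0],5],[[0,0,-4],[0,0,0],5],[[0,0,-4],[0,0,0],5],[[-0.5,0,-4],[0,0,0],5],[[-1,0,-4],[0,0,0],5],[[-1,0,-4],[0,0,0],5],[[-1,0,-4],[0,0,0],5],[[-1,0,-3],[0,0,0],5],[[0,0,-1],[0,0,0],5],[[0,0,0],[0,0,0],5]]'; cat > m.py <<'E'
import sys
from h import *
f=sys.argv[1]; c=snap('top',f);snap('scene','s'+f)
P=pts(c);Z=P[...,2];v,u=np.mgrid[:384,:512]
def rect(m,box,z,n):
    x0,y0,x1,y1=box; m=m&(u>=x0)&(u<x1)&(v>=y0)&(v<y1)
    k,l,s,_=cv2.connectedComponentsWithStats(m.astype(np.uint8)); i=1+np.argmax(s[1:,4])
    cs,_=cv2.findContours((l==i).astype(np.uint8),0,1); W=np.array([ray(c,a,b,z)[:2] for a,b in cs[0][:,0]],np.float32)
    r=cv2.minAreaRect(W); print(n,np.round(r[0],4),np.round(r[1],4),round(r[2],2),s[i,4],'z',np.round(np.median(Z[l==i]),4),np.round(P[l==i][:,:2].mean(0),4))
g=c['frame'].max(2)
rect((g<80)|(Z>.009)&(Z<.07),(75,150,180,235),.005,'mat')
rect((Z>.0095)&(Z<.07),(75,150,175,235),.015,'templ')
rect((Z>.043)&(Z<.07),(75,150,175,235),.055,'handle')
rect((Z>.02)&(Z<.13),(185,150,285,235),.03,'jig')
rect((Z>.065)&(Z<.13),(185,150,285,235),.079,'heavy body')
rect((Z>.095)&(Z<.13),(185,150,285,235),.111,'heavy knob')
for n,b in dict(w1=(325,160,368,188),w2=(325,188,368,217)).items(): rect((Z>.066)&(Z<.1),b,.083,n+'knob'); rect((Z>.04)&(Z<.1),b,.051,n+'body')
t=cv2.imread('pics/'+f)[140:260,70:380];s=cv2.imread('pics/s'+f)
cv2.imwrite('pics/v'+f,np.vstack([cv2.resize(t,(775,300),interpolation=2),cv2.resize(s[120:350,60:400],(775,300),interpolation=2)]))
E
python3 m.py a.png; python3 -c "
from h import *
plan([.4912,-.0217,.0881],0)"
```

```text
time_s: 26.7
eef_pos: [0.4938, -0.1187, 0.212]
eef_rot: [-0.707, 0.708, 0.007, 0.0]
wrist_force: [1.7, 0.2, -0.7]
opening: 0.585
time_s: 27.7
eef_pos: [0.4483, -0.5411, 0.2225]
eef_rot: [-0.703, 0.711, 0.008, 0.005]
wrist_force: [-0.1, -0.3, 0.3]
opening: 0.589
mat [0.5076 0.2847] [0.2091 0.1286] 80.45 3232 z 0.0099 [0.507  0.2828]
templ [0.5098 0.2845] [0.1765 0.0899] 80.75 1623 z 0.0144 [0.5094 0.2836]
handle [0.5096 0.2839] [0.1005 0.0137] 80.39 193 z 0.0536 [0.5097 0.2842]
jig [ 0.4904 -0.0201] [0.1993 0.1096] 81.93 2890 z 0.0296 [ 0.49   -0.0202]
heavy body [ 0.4914 -0.0226] [0.0505 0.0523] 44.93 321 z 0.0791 [ 0.4911 -0.022 ]
heavy knob [ 0.4909 -0.0225] [0.018  0.0181] 89.93 54 z 0.1097 [ 0.4912 -0.0222]
w1knob [ 0.5589 -0.3206] [0.0213 0.0214] 89.16 62 z 0.082 [ 0.5593 -0.3209]
w1body [ 0.5591 -0.3207] [0.0521 0.0492] 89.9 311 z 0.051 [ 0.5587 -0.3197]
w2knob [ 0.4806 -0.3115] [0.0213 0.0185] 89.85 60 z 0.0819 [ 0.4812 -0.3124]
w2body [ 0.4809 -0.3134] [0.0534 0.0522] 44.57 314 z 0.0511 [ 0.4809 -0.3122]
t 27.8 pos [ 0.4491 -0.5386  0.2224] open 0.584 F [ 0.7 -0.3  0.8] | shift cm [ 4.3  12.95 51.8 ] turn [0.0108 0.0066 0.0188]
```

View pics/va.png

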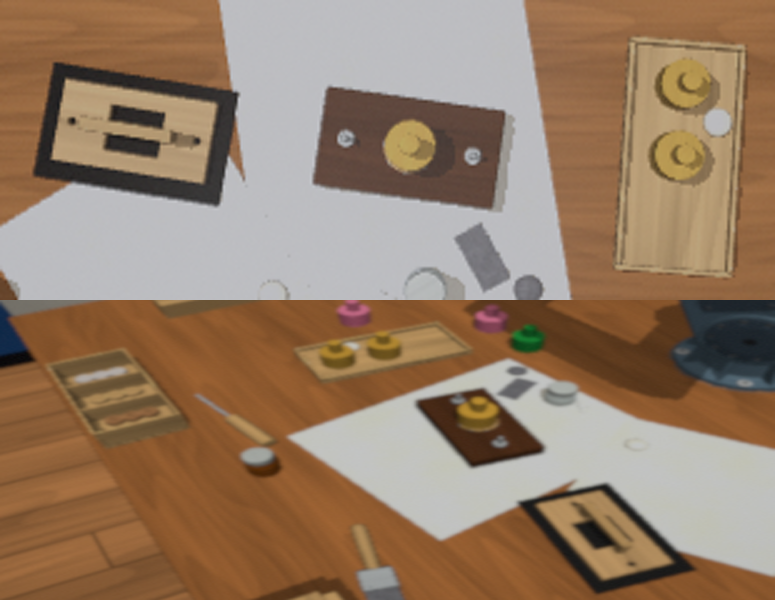

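The template lies flat and square on the mat: 2 mm from its centre, under 1° off. The two light weights stand in the tray, the jar at (260,458) stands, and the heavy weight is upright on the rosette. The top camera puts it about 2 mm off in y, so I cross-check with the scene camera before deciding.

```bash
python3 - <<'E'
from h import *
c=dict(np.load('pics/sa.npz'));P=pts(c);Z=P[...,2];near=(abs(P[...,0]-.49)<.14)&(abs(P[...,1]+.02)<.14)
hsv=cv2.cvtColor(c['frame'],cv2.COLOR_RGB2HSV)
def r(m,z,n):
    k,l,s,_=cv2.connectedComponentsWithStats(m.astype(np.uint8));i=1+np.argmax(s[1:,4])
    q=cv2.findContours((l==i).astype(np.uint8),0,1)[0][0][:,0]
    W=np.array([ray(c,a,b,z)[:2] for a,b in q],np.float32); print(n,cv2.minAreaRect(W),np.round(np.array(cv2.minEnclosingCircle(W)[0]),4),s[i,4])
r(near&(Z>.1)&(Z<.13),.108,'knob')
r(near&(Z>.073)&(Z<.13),.079,'body top+knob')
brown=near&(Z>.023)&(Z<.125)
r(brown,.03,'jig')
m=(Z>.07)&near&(Z<.087); print('top ring mean',P[m].mean(0),m.sum())
# dowel collars: bright grey pixels on the jig
g=near&(Z>.02)&(Z<.07)&(hsv[...,1]<70)&(hsv[...,2]>110)
k,l,s,ce=cv2.connectedComponentsWithStats(g.astype(np.uint8))
for i in range(1,k):
    if s[i,4]>8: print('collar',s[i,4],np.round(ray(c,*ce[i],.036),4))
E
```

```text
knob ((0.4941943883895874, -0.01868417300283909), (0.027191879227757454, 0.02102959342300892), 57.960323333740234) [ 0.4942 -0.0187] 50
body top+knob ((0.49228906631469727, -0.02259880304336548), (0.066459059715271, 0.04920879751443863), 58.48151397705078) [ 0.491  -0.0218] 221
jig ((0.494091659784317, -0.016347140073776245), (0.20368991792201996, 0.11177171021699905), 81.9877700805664) [ 0.4953 -0.0159] 1821
top ring mean [ 0.49866625 -0.01346066  0.07932327] 166
collar 55 [ 0.3545 -0.0321  0.036 ]
collar 14 [ 0.4816 -0.0867  0.036 ]
collar 19 [0.5019 0.0506 0.036 ]
```

Both cameras agree: the weight is upright and about 2 mm from the rosette's centre. Disturbing it again would risk more than it could gain, so I hand in.

```bash
python3 -c "
from bench import ctrl
print(ctrl.hand_in())"
```

```text
the job is handed in; nothing more can be done
None
```

I laid the template on the mat, found the heavy weight by lifting and set it on the rosette, then handed the job in at about 28 s of robot time. No verdict is reported.

**Template:** I lifted it level off the dowels. It lies flat on the mat, about 2 mm from the centre and square to within 1°.

**Weights:** Lifting gave 2.6 N for the middle one, 3.0 N for the far one and 5.8 N for the near one. The near one is the heavy one and stands upright on the rosette. The two light ones stand in their tray about where they started.

**Last checks:**
- **Centring:** The top and scene cameras both put the heavy weight about 2.3 mm off the jig centre, mostly in y. I judged that acceptable and left it.
- **Camera disagreement:** The scene camera's absolute positions differ from the top camera's by about 4 mm, but the weight-to-jig offset agrees.
- **Press force:** While I was confirming contact on the mat, the wrist briefly read 44.7 N vertically (about 49 N in all) through the gripped template. The wrist limit is 120 N. The 40 N limit is for the arm or gripper body; I believe the force went only through the fingers, but nothing reported that.
- **Glue jar:** It was still standing in the last pictures.

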